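# Change the batch on the seedling heater

### The arm

A 6-joint arm with a two-finger parallel gripper is mounted at the origin on the work surface. World frame = base frame: x ahead of the robot, y to its left, z up, the work surface at z = 0. Lengths are in m, angles in degrees, forces in N, time in s.
With the tool pointing down it reaches from about 0.325 to 0.85 m from the base axis. Payload 15.5 kg.
Tool frame: the origin (TCP) lies at the very end of the fingers, on their centre line; the grasp point (between the pads) lies arm.grip_depth behind it (arm.grip_depth is the distance from the TCP to the grasp point, in m); z points along the fingers, y is the direction in which the jaws open and shut (so a half turn about z gives the same grasp; the last joint's range is limited). The gripper opens to 91 mm and grips with 3 to 60 N. Pads are 32 mm wide; open, the fingers measure 118 mm over their backs; the gripper's body (76 mm by 178 mm) begins 60 mm behind the grasp point.
Start: joints at [60.476, 28.281, 77.091, -0, 74.628, -5.472], TCP at [0.255, 0.571, 0.214] pointing down, gripper open.
Joint ranges: [-166.48, 166.48], [-47.26, 123.95], [12.59, 153.08], [-70.14, 250.14], [6.76, 159.57], [-176.63, 176.63]. Speed limits (degrees/s): [108.29, 108.29, 147.25, 172.46, 172.46, 172.46].

### API

Orientations are given as a 3x3 rotation matrix whose columns are the frame's x, y, z axes.
In Python, from rig import arm gives the robot as it stands. Calls block until the motion is done:
- arm.move_to(position, orientation): joint-space move of the TCP to a pose.
- arm.move_l(position, orientation=None, feed=0.15): straight line of the TCP; orientation=None keeps the orientation; feed is the mean speed in m/s.
- arm.move_joints(angles): joint-space move.
- arm.grip(opening): finger opening in m; the grip force is fixed at half the most; returns when the fingers have stopped.
- arm.sleep(seconds).
- arm.solve_ik(position, orientation): joint angles nearest the present ones, or None.
- arm.snapshot(name): name is "scene" or "top" or "wrist"; returns the picture (480x640x3 uint8, red, green, blue); there is no depth.
- arm.get_calibration(name): a dict with "intrinsics" (3x3 intrinsics, pixels), "cam_to_world" (4x4, takes a point from camera to world coordinates). Camera axes: x right, y down, z forward; pixel columns grow to the right and rows downward; lengths in m; the calibration is good to about 2 mm. A picture is of the moment at which its call begins: read the wrist's pose just before it. get_calibration takes no time and is no camera call; for the wrist camera it gives the pose at the moment of the call.
A pose or a line that the arm cannot do raises arm.Unreachable and nothing moves.
- arm.sign_off(): hands the job in, once; it reports no verdict.
Readings, each from a call of its own:
- arm.current_t(): time.
- arm.current_joint_positions(): joint angles.
- arm.current_dq(): joint speeds.
- arm.current_tau(): joint torques, N m.
- arm.current_ee_pos(): TCP position.
- arm.current_tool_rot(): TCP orientation.
- arm.current_force(): force on the tool from outside, world axes, zero at the start.
- arm.current_torque(): the same for the moment, N m.
- arm.current_width(): finger opening in m.
Only numpy, scipy, OpenCV 4.12 (cv2) and the standard library are available. Lean on these libraries where they do the work, as an engineer would, in place of code of your own. Each camera call takes 0.05 s, during which the arm holds its last target.

### The job

Change over the seedlings on the heated base: first switch off every rocker that is on and stand last batch's tall black pots upright in the wooden tray; with that done, stand each clay pot that has a seedling upright in the middle of a heat plate of its own and switch on the rocker in front of every plate that now carries a pot, leaving the empty plates off. Then book the new batch in: take the hand scanner from its cradle, hold it steady for about two seconds with its window pointed at the middle of the barcode label from roughly a hand's breadth (80 mm) away, and lay it back in its cradle the way it lay before; leave the other things on the bench where they are.

Things in the scene. Friction and masses are not known exactly. Their poses are not given: they have to be found in the camera images.
- pot0_center (a point): round clay pot, 62 mm across at the top tapering to 52 mm at the foot, 56 mm tall, 160 g, filled with dark soil with a green pine seedling rising 32 mm above the rim; the point is the pot's centre, 28 mm above its underside, z up its axis. None if this pot is absent
- pot1_center (a point): square clay pot, straight sides 54 mm wide (x and y are square to its sides), 56 mm tall, 160 g, filled with dark soil with a green pine seedling rising 32 mm above the rim; the point is the pot's centre, 28 mm above its underside, z up its axis. None if this pot is absent
- pot2_center (a point): round clay pot, 62 mm across at the top tapering to 52 mm at the foot, 56 mm tall, 160 g, filled with dark soil with a green pine seedling rising 32 mm above the rim; the point is the pot's centre, 28 mm above its underside, z up its axis. None if this pot is absent
- old0_center (a point): last batch: tall round black nursery pot, 60 mm across at the top, 50 mm at the foot, 72 mm tall, 150 g, with soil and seedlings rising 28 mm above the rim; stands on a heat plate at the start. The point is the pot's centre, 36 mm above its underside, z up its axis. None if this pot is absent
- old1_center (a point): last batch: tall round black nursery pot, 60 mm across at the top, 50 mm at the foot, 72 mm tall, 150 g, with soil and seedlings rising 28 mm above the rim; stands on a heat plate at the start. The point is the pot's centre, 36 mm above its underside, z up its axis. None if this pot is absent
- tray_in (a point): centre of the inner floor (6 mm above the bench) of a low dark wooden tray, outside 160 mm (its x) by 190 mm (its y), walls 6 mm thick and 14 mm high, fixed; room for two pots side by side along y
- plate0 (a point): centre of the top of heat plate 0: flat, 90 by 90 mm, 53 mm above the bench, 3 mm proud of the deck; four in a row along base y, 95 mm apart, 0 at the +y end. Axes of the base: x away from the switches, z up. Base: fixed grey metal box 215 mm deep, 430 mm long, deck 50 mm high; a 22 mm upstand runs along its back, 70 mm behind the plates' centres
- rocker0 (a joint): rocker of plate 0: black, 38 mm long (base x), 26 mm wide, hinge 95 mm in front (-x) of plate0. 0 = off: near half (white line) up, its end 11 mm above the plates; 0.44 = on: near half down. Springs to whichever side of level (0.22) it is on. Push the near half down (3 to 8 N) 12 to 15 mm before the hinge to 6 mm above the plates: it snaps on; the far half likewise snaps it off
- plate1 (a point): centre of the top of heat plate 1: flat, 90 by 90 mm, 53 mm above the bench, 3 mm proud of the deck; four in a row along base y, 95 mm apart, 0 at the +y end. Axes of the base: x away from the switches, z up. Base: fixed grey metal box 215 mm deep, 430 mm long, deck 50 mm high; a 22 mm upstand runs along its back, 70 mm behind the plates' centres
- rocker1 (a joint): rocker of plate 1: black, 38 mm long (base x), 26 mm wide, hinge 95 mm in front (-x) of plate1. 0 = off: near half (white line) up, its end 11 mm above the plates; 0.44 = on: near half down. Springs to whichever side of level (0.22) it is on. Push the near half down (3 to 8 N) 12 to 15 mm before the hinge to 6 mm above the plates: it snaps on; the far half likewise snaps it off
- plate2 (a point): centre of the top of heat plate 2: flat, 90 by 90 mm, 53 mm above the bench, 3 mm proud of the deck; four in a row along base y, 95 mm apart, 0 at the +y end. Axes of the base: x away from the switches, z up. Base: fixed grey metal box 215 mm deep, 430 mm long, deck 50 mm high; a 22 mm upstand runs along its back, 70 mm behind the plates' centres
- rocker2 (a joint): rocker of plate 2: black, 38 mm long (base x), 26 mm wide, hinge 95 mm in front (-x) of plate2. 0 = off: near half (white line) up, its end 11 mm above the plates; 0.44 = on: near half down. Springs to whichever side of level (0.22) it is on. Push the near half down (3 to 8 N) 12 to 15 mm before the hinge to 6 mm above the plates: it snaps on; the far half likewise snaps it off
- plate3 (a point): centre of the top of heat plate 3: flat, 90 by 90 mm, 53 mm above the bench, 3 mm proud of the deck; four in a row along base y, 95 mm apart, 0 at the +y end. Axes of the base: x away from the switches, z up. Base: fixed grey metal box 215 mm deep, 430 mm long, deck 50 mm high; a 22 mm upstand runs along its back, 70 mm behind the plates' centres
- rocker3 (a joint): rocker of plate 3: black, 38 mm long (base x), 26 mm wide, hinge 95 mm in front (-x) of plate3. 0 = off: near half (white line) up, its end 11 mm above the plates; 0.44 = on: near half down. Springs to whichever side of level (0.22) it is on. Push the near half down (3 to 8 N) 12 to 15 mm before the hinge to 6 mm above the plates: it snaps on; the far half likewise snaps it off
- label (a point): centre of the white barcode label, 50 by 32 mm, stuck flat on the deck in the row of switches, half-way along the base; axes of the base, z up out of the label
- scanner_grip (a point): cordless hand scanner, 180 g: level bar handle 130 mm long, 34 mm wide and 24 mm high, along x, and at its +x end a 62 mm wide head bent 60 degrees down. The point is the place to hold it: centre of the handle, half-way up (12 mm above its underside), close to its centre of mass; x towards the head, z up
- scanner_window (a point): centre of the glass window in the end of the scanner's head, 84 mm ahead of scanner_grip and 39 mm below it; this point's x axis is the line of sight, out of the window, 60 degrees below the handle's x; z is square to it in the handle's upright plane
- cradle_rest (a point): where scanner_grip lies when the scanner rests in its fixed cradle, 54 mm above the bench. x towards the hanging head. The handle lies on two black supports, 53 to 67 mm behind and 27 to 41 mm ahead of this point, each with 7 mm high cheeks 48 mm apart; between the supports both its sides are free, with 34 mm of room below it
- turntable: bonsai turntable (dark round wooden top, 160 mm across, 40 mm high) beside the base; origin under its centre; leave it alone
- shears: bonsai shears with big loop handles, 140 mm long, lying on the turntable; leave them alone
- tweezers: steel tweezers 130 mm long lying at the bench's near side; leave them alone
- brush: hand brush lying at the bench's near side; leave it alone
- wire_spool: flat spool of grey wire, 84 mm across, 30 mm high; leave it alone
- empty_pot: empty round clay pot, hollow, no soil and no seedling, 66 mm across, 56 mm tall, standing in the row with the seedling pots; leave it alone

How it is judged:
By the outcome, as a careful person would: the job done as asked, in the order asked, and still so for the second after the job is handed in, with the robot touching nothing.
Of pot0, pot1, pot2 only 2 to 3 are there at a start; the rules pass over those that are not, and their reading is None.
Of old0, old1 only 1 to 2 are there at a start; the rules pass over those that are not, and their reading is None.
At some moment in a run one of pot0, pot1, pot2 may be knocked a few centimetres aside while the robot is not near it.
It also fails if it takes over 210 s, if anything falls off the work surface, if the arm or the gripper's body presses on something with over 40 N, if the wrist force passes 120 N, or if a joint passes its speed limit or range.

## Working session

There is one attempt and no reset: what is moved stays moved. The work goes in short steps, each a Python script; the robot and the scene stay as the last script left them, time stands still between calls to the robot, and variables do not carry over. Pictures are saved under pics/ and viewed, and the job is handed in when it is done.

```bash
ls; mkdir -p pics; python3 - <<'E'
from rig import arm
import cv2, numpy as np
np.set_printoptions(precision=4,suppress=True)
for n in ("scene","top","wrist"):
    c=arm.get_calibration(n); print(n,c["intrinsics"],c["cam_to_world"])
    cv2.imwrite(f"pics/a_{n}.png",arm.snapshot(n)[:,:,::-1])
print(arm.grip_depth,arm.current_t(),arm.current_tool_rot(),arm.current_width())
E
```

```text
pics
scene [[556.3042   0.     325.3782]
 [  0.     556.3042 247.2884]
 [  0.       0.       1.    ]] [[-0.8203  0.4801 -0.3109  0.9265]
 [ 0.5719  0.6855 -0.4505  0.6053]
 [-0.0031 -0.5474 -0.8369  1.2093]
 [ 0.      0.      0.      1.    ]]
top [[486.123    0.     321.1168]
 [  0.     486.123  244.7805]
 [  0.       0.       1.    ]] [[-0.0122 -0.99    0.1406  0.3713]
 [-0.9997  0.0093 -0.0213  0.0118]
 [ 0.0198 -0.1408 -0.9898  1.1154]
 [ 0.      0.      0.      1.    ]]
wrist [[412.0491   0.     319.1948]
 [  0.     412.0491 237.3271]
 [  0.       0.       1.    ]] [[ 0.4069  0.8736  0.2668  0.1797]
 [ 0.9135 -0.3893 -0.1186  0.6047]
 [ 0.0003  0.2919 -0.9564  0.384 ]
 [ 0.      0.      0.      1.    ]]
0.0188 0.15 [[-0.9132  0.4076 -0.0004]
 [ 0.4076  0.9132 -0.0008]
 [ 0.0001 -0.0009 -1.    ]] 0.09093753769745784
```

View pics/a_scene.png

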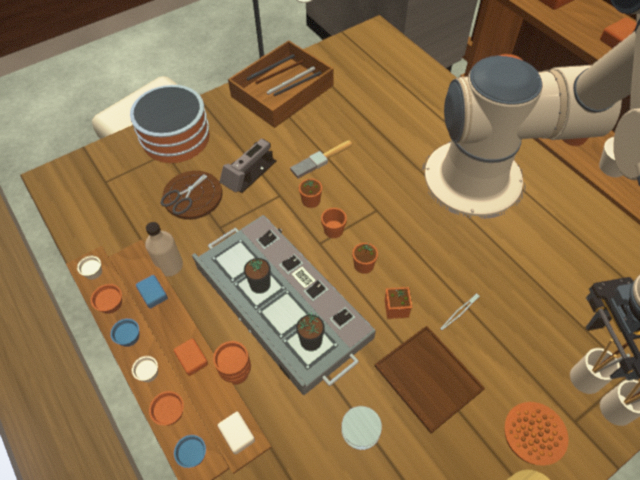

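View pics/a_top.png

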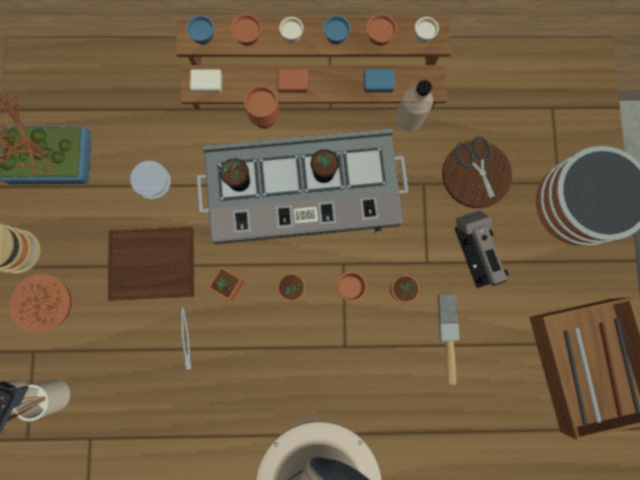

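View pics/a_wrist.png

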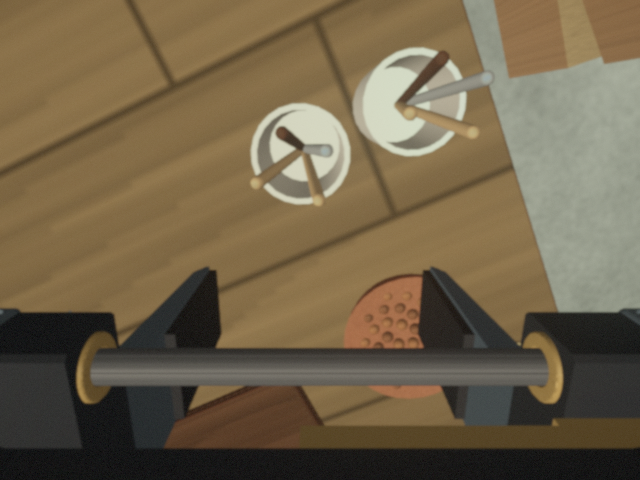

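The top view (image up = +x, left = +y) shows the black pots on plates 0 and 2 at (235,172) and (323,165). The rockers run from (241,220) to (369,208), with the label at (305,214). The tray is at (151,263). The clay pots are the square one at (227,284), round ones at (291,287) and (405,289), and the empty one at (351,287). The scanner is at (481,250).

```bash
cat > h.py <<'E'
from rig import arm
import cv2, numpy as np
np.set_printoptions(precision=4,suppress=True)
def ray(cal,uv):
    K=cal["intrinsics"];T=cal["cam_to_world"]
    d=T[:3,:3]@np.linalg.solve(K,[uv[0],uv[1],1.]);return T[:3,3],d
def onplane(cal,uv,z):
    o,d=ray(cal,uv);return o+d*(z-o[2])/d[2]
def proj(cal,P):
    T=cal["cam_to_world"];p=cal["intrinsics"]@(T[:3,:3].T@(np.asarray(P)-T[:3,3]));return p[:2]/p[2]
def save(n,im): cv2.imwrite(f"pics/{n}.png",im[:,:,::-1])
def down(yaw):  # tool y axis (jaw) along yaw deg, z down
    a=np.radians(yaw);y=np.array([np.cos(a),np.sin(a),0]);z=np.array([0,0,-1.]);return np.c_[np.cross(y,z),y,z]
def dnz(im): return im
E
python3 - <<'E'
from h import *
im=cv2.imread("pics/a_top.png")
cv2.imwrite("pics/b1.png",cv2.resize(im[120:320,100:340],None,fx=3.3,fy=3,interpolation=cv2.INTER_CUBIC))
cv2.imwrite("pics/b2.png",cv2.resize(im[120:320,300:520],None,fx=3,fy=3,interpolation=cv2.INTER_CUBIC))
c=arm.get_calibration("top")
for n,uv,z in [("tray",(151,263),.014),("sq",(227,284),.056),("r1",(291,287),.056),("e",(351,287),.056),("r2",(405,289),.056),("o0",(235,172),.125),("o2",(323,165),.125),("lab",(305,214),.05),("scan",(481,250),.06),
 ("rk0",(241,220),.06),("rk3",(369,208),.06),("c1",(205,149),.05),("c2",(211,242),.05),("c3",(402,227),.05)]: print(n,onplane(c,uv,z))
E
```

```text
tray [0.4897 0.3733 0.014 ]
sq [0.4378 0.1942 0.056 ]
r1 [0.4298 0.0556 0.056 ]
e [ 0.4283 -0.0749  0.056 ]
r2 [ 0.4226 -0.1928  0.056 ]
o0 [0.6677 0.1691 0.125 ]
o2 [ 0.6818 -0.0156  0.125 ]
lab [0.5924 0.024  0.05  ]
scan [ 0.5063 -0.3633  0.06  ]
rk0 [0.578  0.1649 0.06  ]
rk3 [ 0.6027 -0.1183  0.06  ]
c1 [0.7444 0.2495 0.05  ]
c2 [0.5311 0.2317 0.05  ]
c3 [ 0.561  -0.1923  0.05  ]
```

View pics/b1.png

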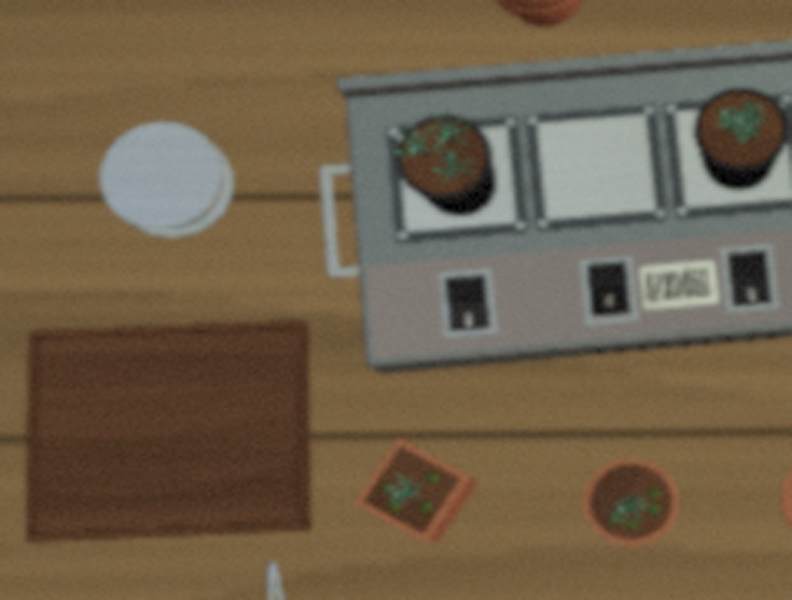

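View pics/b2.png

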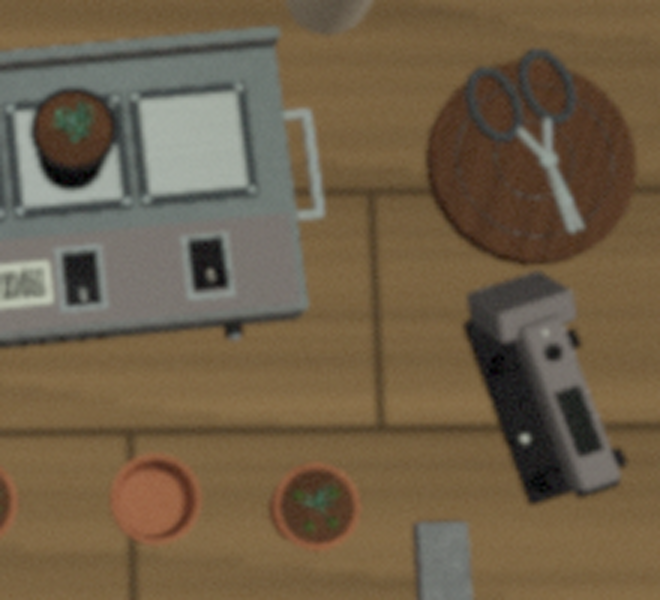

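The crops show the rocker markings, but not clearly enough to read each state. I'll take wrist close-ups.

```bash
python3 - <<'E'
from h import *
import pickle
R=down(90)
def look(n,p):
    arm.move_to(p,R); arm.sleep(.2)
    c=arm.get_calibration("wrist"); im=arm.snapshot("wrist"); save(n,im); pickle.dump(c,open(f"pics/{n}.pkl","wb")); print(n,arm.current_t(),arm.current_joint_positions())
look("w_pots",[.36,.05,.30])
look("w_base",[.49,.03,.28])
look("w_scan",[.42,-.33,.25])
E
```

```text
w_pots 2.3417 [ -1.4877   0.9947 101.9039   0.0018  77.1141 -91.5202]
w_base 3.1833 [ -3.4515  13.5497  89.8269   0.0018  76.5829 -93.4679]
w_scan 4.8083 [ -44.4828   18.885    86.9814    0.0026   74.1246 -134.5516]
```

View pics/w_pots.png

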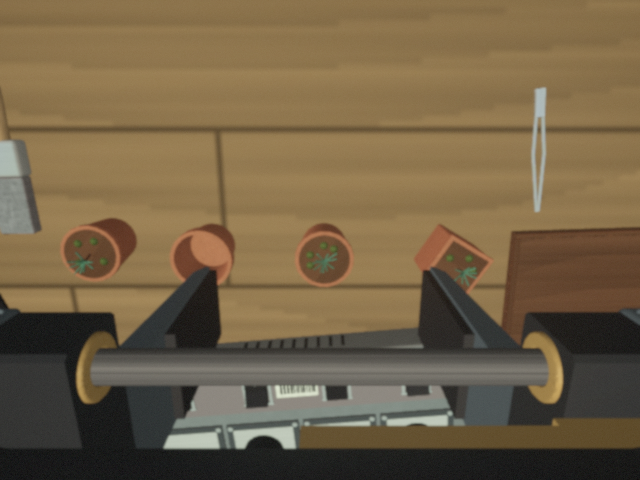

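View pics/w_base.png

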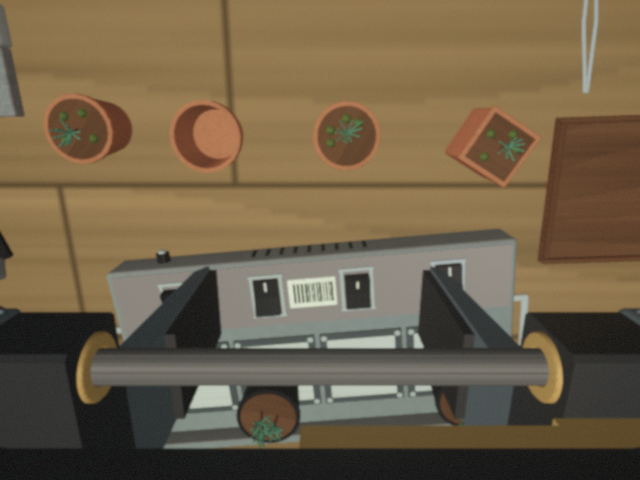

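View pics/w_scan.png

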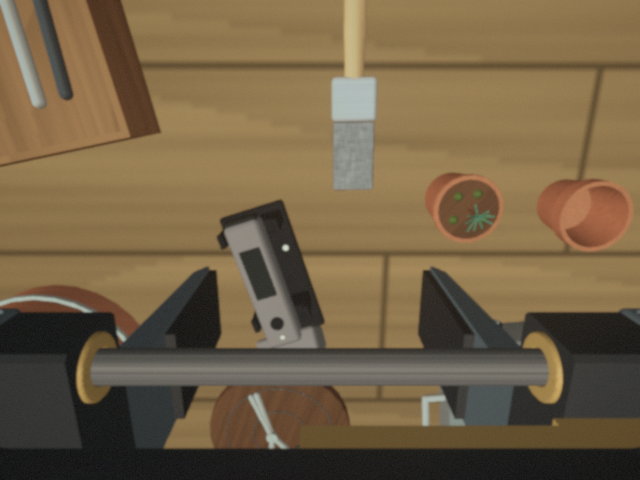

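At yaw 90 the wrist camera looks back toward the robot, so the fingers hide the base. I'll turn the wrist 180°.

```bash
python3 - <<'E'
from h import *
import pickle
R=down(-90)
def look(n,p):
    arm.move_to(p,R); arm.sleep(.2)
    c=arm.get_calibration("wrist"); im=arm.snapshot("wrist"); save(n,im); pickle.dump(c,open(f"pics/{n}.pkl","wb")); print(n,arm.current_t(),arm.current_joint_positions(),c["cam_to_world"][:3,3])
look("v_scan",[.40,-.33,.25])
look("v_base",[.49,.03,.28])
E
```

```text
v_scan 7.7917 [-46.1244  17.5958  89.0034  -0.0014  73.3989  43.868 ] [ 0.4842 -0.3297  0.4206]
v_base 9.4333 [-3.5479 13.6523 89.7798 -0.004  76.5777 86.5166] [0.5743 0.0293 0.4505]
```

View pics/v_scan.png

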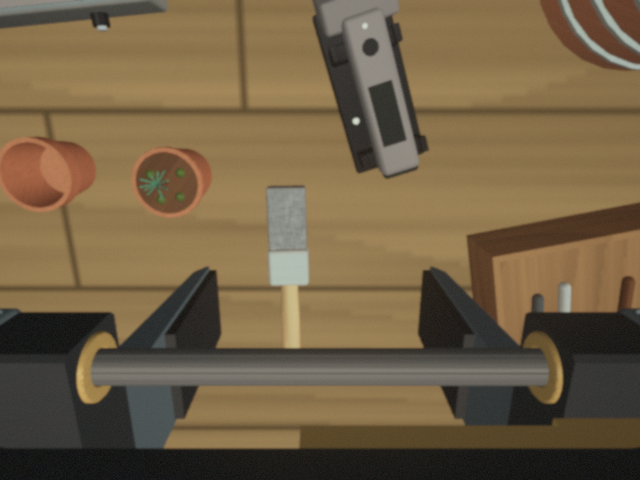

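View pics/v_base.png

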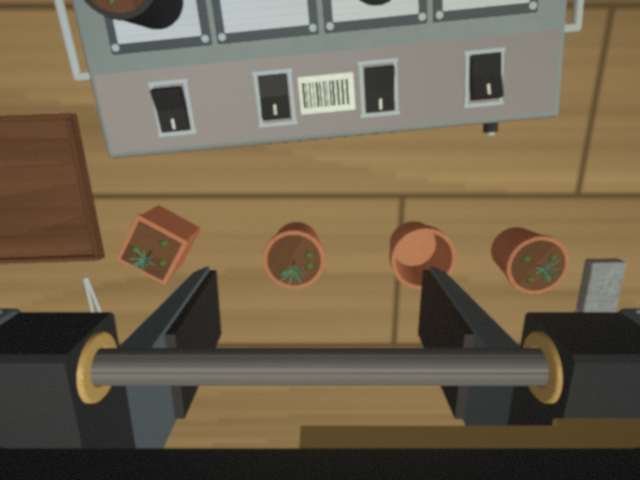

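```bash
python3 - <<'E'
from h import *
im=cv2.imread("pics/v_base.png")
cv2.imwrite("pics/v_rk.png",np.vstack([np.hstack([cv2.resize(im[35:145,a:a+80],(400,290),interpolation=cv2.INTER_CUBIC) for a in p]) for p in [(135,235),(340,445)]]))
cv2.imwrite("pics/v_rk.png",np.vstack([np.hstack([cv2.resize(im[40:145,a:a+105],(400,300)*1,interpolation=cv2.INTER_CUBIC)[:,:] for a in p]) for p in [(120,225),(330,435)]]))
E
```

```text
(no output)
```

View pics/v_rk.png

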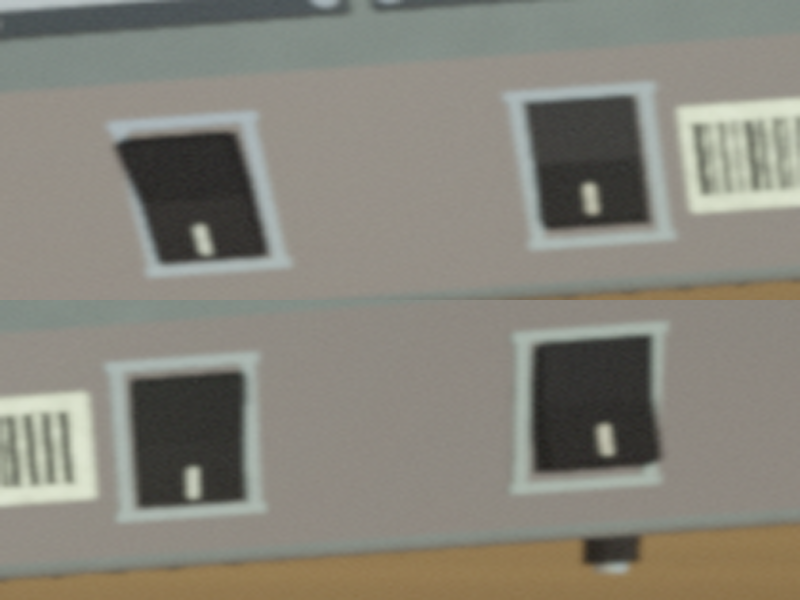

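Rocker 0 has its far edge raised, so it is on. Rocker 3 has its near edge raised, so it is off. Rockers 1 and 2 look off and on respectively. Next I'll fit the base frame, and take one closer oblique view to confirm the states.

```bash
python3 - <<'E'
from h import *
import pickle
c=pickle.load(open("pics/v_base.pkl","rb"))
Z=[(120,0,0,[(107,123),(257,112),(290,268),(150,275)]),(225,400,0,[(505,92),(655,84),(675,238),(530,248)]),(330,0,300,[(107,362),(258,352),(265,512),(120,521)]),(435,400,300,[(514,332),(667,322),(660,483),(513,493)])]
H=[]
for s,dx,dy,q in Z:
    P=np.array([onplane(c,(s+(x-dx)/3.81,40+(y-dy)/2.857),.052) for x,y in q]); H.append(P.mean(0)); print(P.mean(0),np.linalg.norm(P[1]-P[0]),np.linalg.norm(P[2]-P[1]))
H=np.array(H)
print(np.diff(H,axis=0),np.linalg.norm(np.diff(H,axis=0),axis=1))
i=np.array([0,1,2,3.])
k=np.polyfit(i,H[:,:2],1);print("step",k[0],"yaw",np.degrees(np.arctan2(k[0][0],-k[0][1])))
# label & plates in v_base / top
for n in ("v_base","a_top"):
    im=cv2.imread(f"pics/{n}.png"); cc=c if n=="v_base" else arm.get_calibration("top")
    hsv=cv2.cvtColor(im,cv2.COLOR_BGR2HSV)
    m=((hsv[...,2]>150)&(hsv[...,1]<60)).astype(np.uint8)*255
    m=cv2.morphologyEx(m,cv2.MORPH_CLOSE,np.ones((3,3)))
    for t in cv2.findContours(m,cv2.RETR_EXTERNAL,cv2.CHAIN_APPROX_NONE)[0]:
        if cv2.contourArea(t)>150:
            r=cv2.minAreaRect(t); print(n,r,onplane(cc,r[0],.052))
arm.move_to([.50,-.11,.24],down(-90));arm.sleep(.2);save("v_b2",arm.snapshot("wrist"))
im=cv2.imread("pics/v_b2.png");cv2.imwrite("pics/v_b2z.png",cv2.resize(im[0:200,0:400],None,fx=2,fy=2,interpolation=cv2.INTER_CUBIC))
E
```

```text
[0.5768 0.165  0.052 ] 0.036211351301390235 0.04815019227525329
[0.5856 0.0701 0.052 ] 0.035601675173516915 0.04690704770831749
[ 0.5943 -0.0248  0.052 ] 0.03540431589387155 0.04808765586313973
[ 0.6029 -0.1196  0.052 ] 0.0353878926239889 0.04773606267932948
[[ 0.0088 -0.0949  0.    ]
 [ 0.0086 -0.095   0.    ]
 [ 0.0086 -0.0947  0.    ]] [0.0953 0.0954 0.0951]
step [ 0.0087 -0.0949] yaw 5.228953883311838
v_base ((89.75861358642578, 295.39654541015625), (35.83919906616211, 10.39893913269043), 68.19859313964844) [0.3883 0.2726 0.052 ]
v_base ((241.06646728515625, 95.97589111328125), (68.70233154296875, 229.602294921875), 84.0938491821289) [0.5878 0.1014 0.052 ]
v_base ((378.9765930175781, 87.58623504638672), (59.26362228393555, 41.217041015625), 86.76029968261719) [ 0.5949 -0.0246  0.052 ]
v_base ((484.5, 77.49999237060547), (40.99999237060547, 60.99999237060547), 0.0) [ 0.6035 -0.1196  0.052 ]
v_base ((577.2798461914062, 17.266054153442383), (15.103466987609863, 35.82840347290039), 28.300758361816406) [ 0.6523 -0.1944  0.052 ]
v_base ((489.5, 5.0), (10.0, 93.0), 90.0) [ 0.6619 -0.117
[... 1103 characters left out ...]
741638183594, 175.07867431640625), (31.19219398498535, 32.09288024902344), 84.5596694946289) [0.6817 0.0792 0.052 ]
a_top ((322.2079162597656, 171.07919311523438), (31.24416732788086, 31.841190338134766), 84.2894058227539) [ 0.6904 -0.0156  0.052 ]
a_top ((363.9024353027344, 167.1219482421875), (31.36255645751953, 31.804283142089844), 83.6598129272461) [ 0.6991 -0.1102  0.052 ]
a_top ((599.0, 192.5), (91.0, 80.0), 90.0) [ 0.6363 -0.6436  0.052 ]
a_top ((205.5, 79.0), (20.0, 31.0), 90.0) [0.9118 0.2514 0.052 ]
a_top ((426.50006103515625, 27.500017166137695), (22.62741470336914, 21.21320343017578), 45.0) [ 1.0403 -0.2673  0.052 ]
a_top ((290.5, 27.5), (21.0, 23.0), 90.0) [1.0402 0.0548 0.052 ]
```

View pics/v_b2z.png

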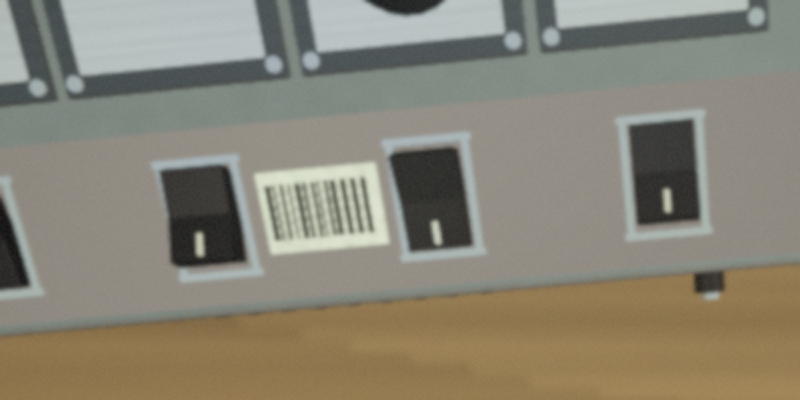

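The oblique view confirms it: rockers 0 and 2 are on, 1 and 3 are off. The base fit agrees between the top and wrist views to about 1 mm, with yaw 5.2°. Switching off 0 and 2 now.

```bash
cat >> h.py <<'E'
YAW=5.23
ex=np.array([np.cos(np.radians(YAW)),np.sin(np.radians(YAW)),0]); ey=np.array([-ex[1],ex[0],0])
_m=np.array([.5899+.0004,.0227,0])   # middle of rocker row
def hinge(i): return _m+ey*.095*(1.5-i)
def plate(i): return hinge(i)+ex*.095+np.array([0,0,.053])
LABEL=_m+np.array([0,0,.05])
def press(i,side,R):  # side +1 far half (off), -1 near half (on)
    p=hinge(i)+ex*.017*side
    arm.move_to(p+[0,0,.10],R); arm.move_l(p+[0,0,.069]); f0=arm.current_force()[2]
    log=[]
    for z in np.arange(.066,.0559,-.001):
        arm.move_l(p+[0,0,z],feed=.03); f=arm.current_force()[2]-f0; log.append(round(f,1))
        if abs(f)>15: break
        if z<.0585 and False: break
    print("press",i,side,"z end",round(z,4),log,arm.current_ee_pos())
    arm.move_l(p+[0,0,.10])
E
python3 - <<'E'
from h import *
R=down(-90+YAW)
print([plate(i) for i in range(4)])
arm.grip(0)
press(2,1,R); press(0,1,R)
arm.move_l([.57,.13,.22]) if False else None
arm.move_to([.50,.03,.28],R); arm.sleep(.2); save("c1",arm.snapshot("wrist"))
arm.grip(.091)
arm.move_to([.58,.03,.30],R); arm.sleep(.2);
import pickle; pickle.dump(arm.get_calibration("wrist"),open("pics/c2.pkl","wb")); save("c2",arm.snapshot("wrist"));print(arm.current_t())
im=cv2.imread("pics/c1.png");cv2.imwrite("pics/c1z.png",cv2.resize(im[0:200,100:540],None,fx=1.8,fy=2.5,interpolation=cv2.INTER_CUBIC))
E
```

```text
[array([0.6719, 0.1733, 0.053 ]), array([0.6806, 0.0787, 0.053 ]), array([ 0.6892, -0.0159,  0.053 ]), array([ 0.6979, -0.1105,  0.053 ])]
press 2 1 z end 0.059 [np.float64(0.7), np.float64(5.1), np.float64(1.8), np.float64(-1.3), np.float64(-0.7), np.float64(-0.9), np.float64(4.4), np.float64(16.7)] [ 0.6118 -0.0231  0.0599]
press 0 1 z end 0.059 [np.float64(1.2), np.float64(4.7), np.float64(1.7), np.float64(-1.5), np.float64(0.0), np.float64(-0.8), np.float64(4.5), np.float64(15.8)] [0.5945 0.1662 0.06  ]
22.1333
```

View pics/c1z.png

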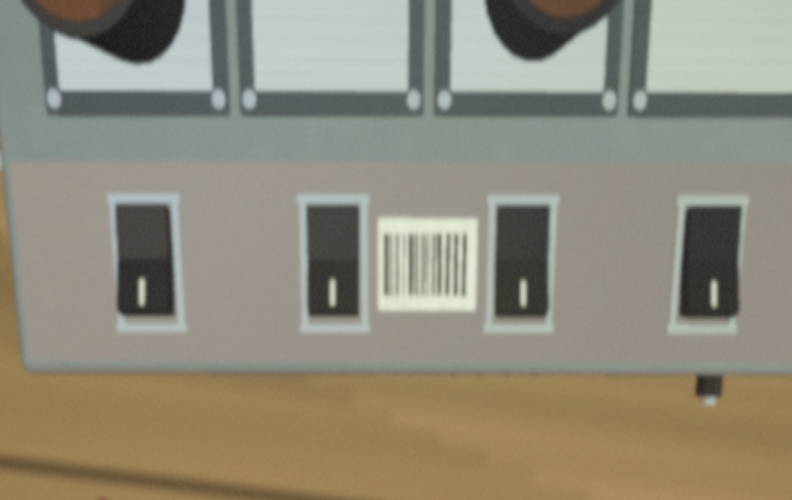

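View pics/c2.png

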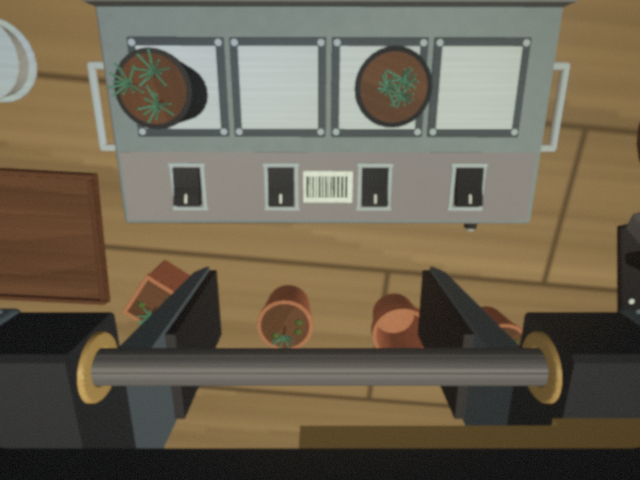

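All four rockers now show the near edge up, with a gap at the near frame, so all are off. In c2 the black pot rims are centred at (153,88) and (393,86). Next I'll get positions for the old pots and the tray.

```bash
python3 - <<'E'
from h import *
import pickle
c=pickle.load(open("pics/c2.pkl","rb"));t=arm.get_calibration("top")
for uv,uvt in [((153.5,88),(234.8,171.7)),((393.5,86),(324.7-.5,163.5))]:
    print(onplane(c,uv,.125),onplane(t,uvt,.125))
im=cv2.imread("pics/a_top.png").astype(int);
b=im[...,0];g=im[...,1];r=im[...,2]
m=((r<100)).astype(np.uint8)*255
m[:, :100]=0;m[:,204:]=0;m[:215]=0;m[310:]=0
m=cv2.morphologyEx(m,cv2.MORPH_OPEN,np.ones((5,5)))
k=max(cv2.findContours(m,cv2.RETR_EXTERNAL,cv2.CHAIN_APPROX_NONE)[0],key=cv2.contourArea)
q=cv2.boxPoints(cv2.minAreaRect(k));print(q)
P=np.array([onplane(t,u,.016) for u in q]);print(P,P.mean(0),[np.linalg.norm(P[i]-P[i-1]) for i in range(4)])
for u in [(97,172),(108,301)]: print(onplane(c,u,.014))
c=pickle.load(open("pics/v_base.pkl","rb"))
for u in [(76,114),(103,258)]: print(onplane(c,u,.014))
E
```

```text
[0.6685 0.1703 0.125 ] [0.6683 0.1695 0.125 ]
[ 0.6873 -0.0182  0.125 ] [ 0.685  -0.0181  0.125 ]
[[104.7959 229.5093]
 [192.8866 225.5052]
 [196.1031 296.2681]
 [108.0124 300.2722]]
[[0.5672 0.4799 0.016 ]
 [0.5747 0.2807 0.016 ]
 [0.4136 0.2696 0.016 ]
 [0.407  0.4648 0.016 ]] [0.4906 0.3737 0.016 ] [np.float64(0.16088778775087187), np.float64(0.1992759220176313), np.float64(0.1614674898717367), np.float64(0.195300425949934)]
[0.5764 0.2773 0.014 ]
[0.4195 0.2742 0.014 ]
[0.5719 0.2769 0.014 ]
[0.4166 0.2734 0.014 ]
```

```bash
cat >> h.py <<'E'
def pick(p,z,yaw,zup=.25,op=.091):
    R=down(yaw); arm.grip(op) if arm.current_width()<op-.003 else None
    arm.move_to([p[0],p[1],zup],R); arm.move_l([p[0],p[1],z],feed=.12)
    arm.grip(0); w=arm.current_width(); arm.move_l([p[0],p[1],zup],feed=.15)
    print("pick width",w,"after lift",arm.current_width(),"F",arm.current_force(),arm.current_t()); return w
def place(p,z,yaw,zup=.25):
    R=down(yaw); arm.move_to([p[0],p[1],zup],R); arm.move_l([p[0],p[1],z+.012],feed=.15); arm.move_l([p[0],p[1],z],feed=.03)
    print("place F",arm.current_force()); arm.grip(.091); arm.move_l([p[0],p[1],zup],feed=.15); print(arm.current_t())
E
python3 - <<'E'
from h import *
pick([.6685,.1702],.090,YAW); place([.492,.417],.0445,1)
pick([.6868,-.0182],.090,YAW); place([.492,.327],.0445,1)
arm.move_to([.45,.1,.32],down(-90)); arm.sleep(.2)
save("d_top",arm.snapshot("top")); save("d_sc",arm.snapshot("scene"))
E
python3 -c "
import cv2
im=cv2.imread('pics/d_top.png');cv2.imwrite('pics/d_topz.png',cv2.resize(im[120:320,90:440],None,fx=2.28,fy=2.28,interpolation=cv2.INTER_CUBIC))"
```

```text
pick width 0.05796906923789126 after lift 0.05803894266625403 F [ 0.1272  0.3977 -1.2383] 26.7167
place F [-0.306   0.4409 -1.5968]
32.05
pick width 0.0584082891561894 after lift 0.05868605974373951 F [ 0.3094 -0.2387 -2.1253] 37.1
place F [-0.5518  0.6319 -1.7906]
42.75
```

View pics/d_topz.png

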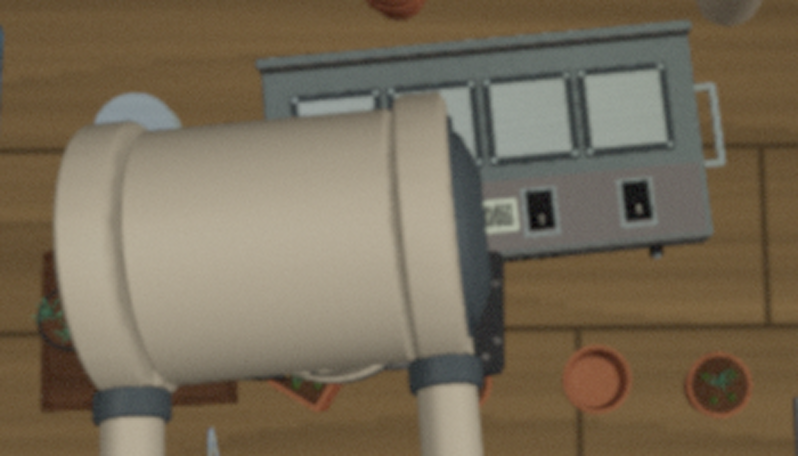

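View pics/d_sc.png

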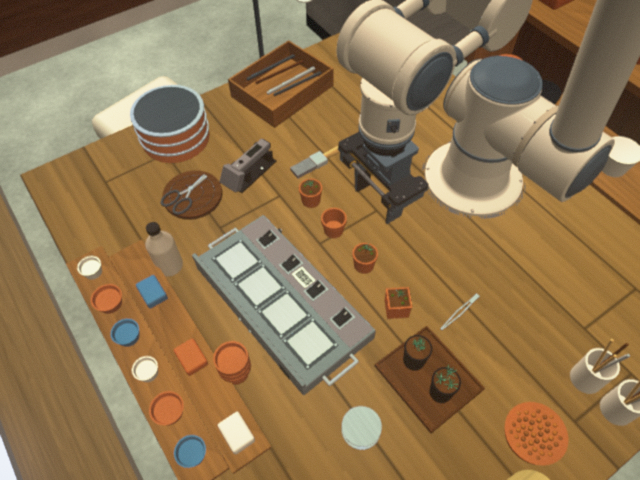

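Both black pots stand upright in the tray, at (418,350) and (446,383) in the scene view. The plates are empty and the clay pots look unmoved. Next is a fresh wrist view for the clay pots.

```bash
cat >> h.py <<'E'
def clay(im,cal,zr=.056,amin=400):
    hsv=cv2.cvtColor(im,cv2.COLOR_RGB2HSV)
    m=(((hsv[...,0]<9)|(hsv[...,0]>174))&(hsv[...,1]>110)&(hsv[...,2]>60)).astype(np.uint8)*255
    m=cv2.morphologyEx(m,cv2.MORPH_CLOSE,np.ones((5,5)))
    out=[]
    for k in cv2.findContours(m,cv2.RETR_EXTERNAL,cv2.CHAIN_APPROX_NONE)[0]:
        if cv2.contourArea(k)>amin: out.append(k)
    return m,out
E
python3 - <<'E'
from h import *
import pickle
arm.move_to([.345,0,.30],down(-90)); arm.sleep(.2)
c=arm.get_calibration("wrist");im=arm.snapshot("wrist");save("e1",im);pickle.dump(c,open("pics/e1.pkl","wb"))
m,K=clay(im,c)
cv2.imwrite("pics/e1m.png",m)
for k in K: print(cv2.boundingRect(k),cv2.minAreaRect(k))
E
```

```text
(no output)
```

View pics/e1.png

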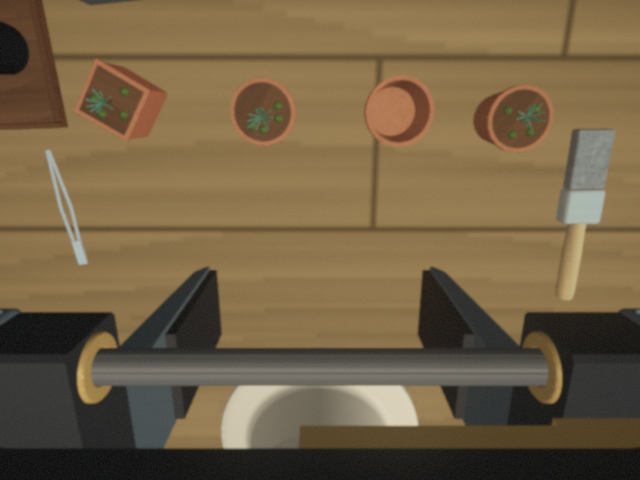

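View pics/e1m.png

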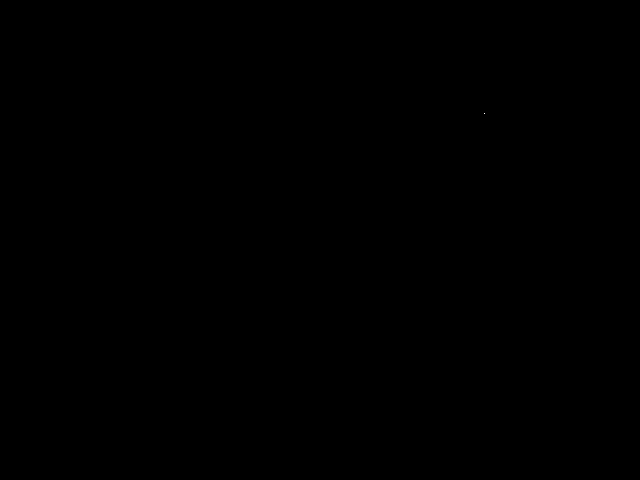

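In e1 the square pot's rim corners are about (98,60), (148,93), (127,139) and (76,106). The round rims are centred at (263,112) and (520,118), and the empty pot at (399,111).

```bash
python3 - <<'E'
from h import *
import pickle
c=pickle.load(open("pics/e1.pkl","rb"))
q=[(98,60),(148,93),(127,139),(76,106)]
P=np.array([onplane(c,u,.056) for u in q]);print("sq",P.mean(0),[np.linalg.norm(P[i]-P[i-1]) for i in range(4)],[np.degrees(np.arctan2(*(P[i]-P[i-1])[1::-1])) for i in range(4)])
for u in [(263.5,112),(520.5,118),(399,111)]: print(onplane(c,u,.056),np.linalg.norm(onplane(c,(u[0]-32,u[1]),.056)-onplane(c,(u[0]+32,u[1]),.056)))
v=pickle.load(open("pics/v_base.pkl","rb"))
for u in [(294.5,259.5),(537,265),(152,249)]: print("v",onplane(v,u,.056))
E
```

```text
sq [0.44  0.199 0.056] [np.float64(0.04921508587928525), np.float64(0.0519084413881302), np.float64(0.049840071848120664), np.float64(0.05437899850402889)] [np.float64(-33.91185922521286), np.float64(-123.88405527876695), np.float64(148.92637565361548), np.float64(55.520580598861166)]
[0.4293 0.0549 0.056 ] 0.06164781613992509
[ 0.4242 -0.1933  0.056 ] 0.06179508749614596
[ 0.4305 -0.0755  0.056 ] 0.06155137190566355
v [0.4301 0.0551 0.056 ]
v [ 0.4241 -0.1925  0.056 ]
v [0.4414 0.1989 0.056 ]
```

```bash
python3 - <<'E'
from h import *
print(pick([.4405,.199],.020,-33))
p=plate(0); place(p,.0735,YAW)
arm.move_to([.345,0,.30],down(-90)); arm.sleep(.2);save("e2",arm.snapshot("wrist"))
a=cv2.imread("pics/e1.png");b=cv2.imread("pics/e2.png");d=cv2.absdiff(a,b).max(2);d[260:]=0
m=((d>40)*255).astype(np.uint8);print([cv2.boundingRect(k) for k in cv2.findContours(m,0,1)[0] if cv2.contourArea(k)>30],arm.current_t())
E
```

```text
pick width 0.054229166791193266 after lift 0.0537019831020229 F [-0.4401  0.3014 -2.4972] 50.3917
0.054229166791193266
place F [-0.3004 -0.8607 -2.0994]
55.1667
[(235, 83, 54, 57), (289, 78, 54, 59), (80, 66, 62, 68), (110, 65, 53, 27)] 56.8083
```

View pics/e2.png

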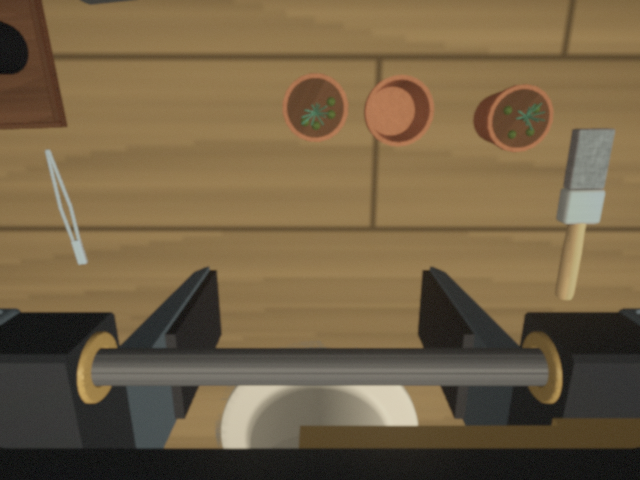

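The middle round pot has been knocked sideways; it is now centred at (316,107). I'll re-measure and pick it there.

```bash
python3 - <<'E'
from h import *
import pickle
c=pickle.load(open("pics/e1.pkl","rb"))
P=onplane(c,(316,107.5),.056);print(P)
pick(P,.020,0)
place(plate(1),.0735,YAW)
arm.move_to([.345,0,.30],down(-90)); arm.sleep(.2);save("e3",arm.snapshot("wrist"))
a=cv2.imread("pics/e2.png");b=cv2.imread("pics/e3.png");d=cv2.absdiff(a,b).max(2);d[260:]=0
m=((d>40)*255).astype(np.uint8);print([cv2.boundingRect(k) for k in cv2.findContours(m,0,1)[0] if cv2.contourArea(k)>30],arm.current_t())
E
```

```text
[0.4336 0.0043 0.056 ]
pick width 0.05993242443689951 after lift 0.06028169833959867 F [-0.5233 -0.1763 -1.461 ] 62.5583
place F [ 0.7115  0.3092 -1.5917]
67.3333
[(288, 79, 54, 58)] 68.95
```

View pics/e3.png

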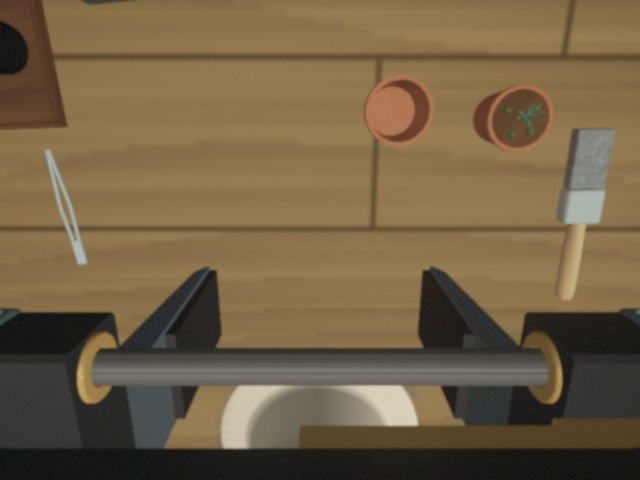

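The last round pot hasn't moved, at (520,118). It goes to plate 3.

```bash
python3 - <<'E'
from h import *
import pickle
pick([.4242,-.193],.020,0)
place(plate(3),.0735,YAW)
R=down(-90+YAW)
arm.move_to([.58,.03,.30],R); arm.sleep(.2)
pickle.dump(arm.get_calibration("wrist"),open("pics/f1.pkl","wb"));save("f1",arm.snapshot("wrist"));print(arm.current_t())
E
```

```text
pick width 0.05992359302486097 after lift 0.060029058209512716 F [-0.5467 -0.5089 -1.1797] 75.0583
place F [-0.025  -0.9145 -1.512 ]
79.925
81.7917
```

View pics/f1.png

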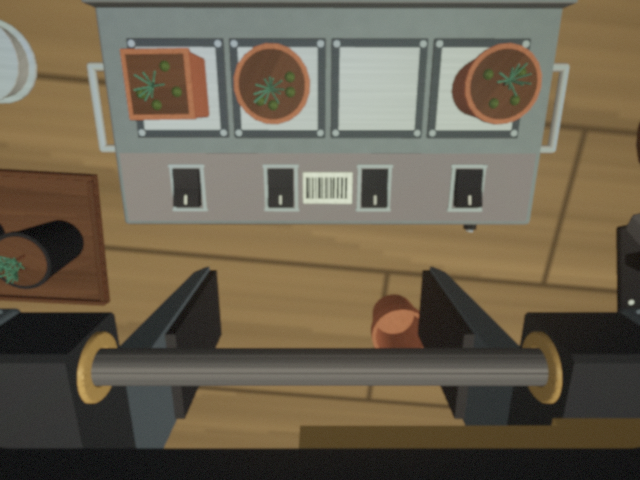

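```bash
python3 - <<'E'
from h import *
import pickle
c=pickle.load(open("pics/f1.pkl","rb"))
for i,u in [(0,(157,84.5)),(1,(271.5,83)),(3,(504,83.5))]: d=onplane(c,u,.109)-plate(i);print(i,"off x,y",d@ex,d@ey)
R=down(-90+YAW); arm.grip(0)
for i in (3,1,0): press(i,-1,R)
arm.grip(.091)
arm.move_to([.58,.03,.30],R); arm.sleep(.2);save("f2",arm.snapshot("wrist"))
arm.move_to([.50,-.11,.28],R); arm.sleep(.2);save("f3",arm.snapshot("wrist"))
print(arm.current_t())
b=cv2.imread("pics/f2.png")[130:240,100:560];d=cv2.imread("pics/f3.png")[0:200,:460]
cv2.imwrite("pics/f4.png",np.vstack([cv2.resize(b,(780,240)),cv2.resize(d,(780,340))]))
E
```

```text
0 off x,y 0.00081917508037959 -0.00014263607051220176
1 off x,y 0.0020488570981380162 0.0004318635287986757
3 off x,y 0.0018040422090288663 -0.0008809766489067123
press 3 -1 z end 0.059 [np.float64(-0.2), np.float64(4.3), np.float64(0.2), np.float64(-1.2), np.float64(-1.8), np.float64(2.4), np.float64(12.3), np.float64(20.0)] [ 0.5873 -0.1208  0.0604]
press 1 -1 z end 0.059 [np.float64(2.5), np.float64(4.1), np.float64(1.6), np.float64(0.5), np.float64(0.7), np.float64(3.5), np.float64(12.9), np.float64(23.9)] [0.5697 0.0685 0.0603]
press 0 -1 z end 0.059 [np.float64(2.1), np.float64(2.8), np.float64(1.0), np.float64(0.7), np.float64(-0.3), np.float64(3.0), np.float64(12.4), np.float64(22.6)] [0.5608 0.1632 0.0602]
97.275
```

View pics/f4.png

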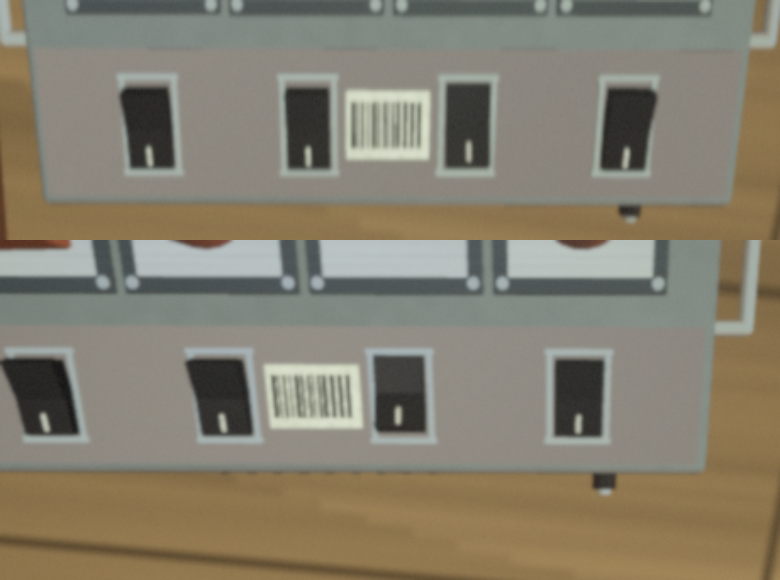

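Rockers 0, 1 and 3 show the far half raised, so they are on; rocker 2 is still off. The pots sit within about 2 mm of their plate centres. Next is a close view of the scanner.

```bash
python3 - <<'E'
from h import *
import pickle
arm.move_to([.46,-.36,.22],down(-90)); arm.sleep(.2)
pickle.dump(arm.get_calibration("wrist"),open("pics/g1.pkl","wb"));im=arm.snapshot("wrist");save("g1",im)
cv2.imwrite("pics/g1z.png",cv2.resize(im[0:260,180:520,::-1],None,fx=2.3,fy=2.3,interpolation=cv2.INTER_CUBIC))
E
```

```text
(no output)
```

View pics/g1z.png

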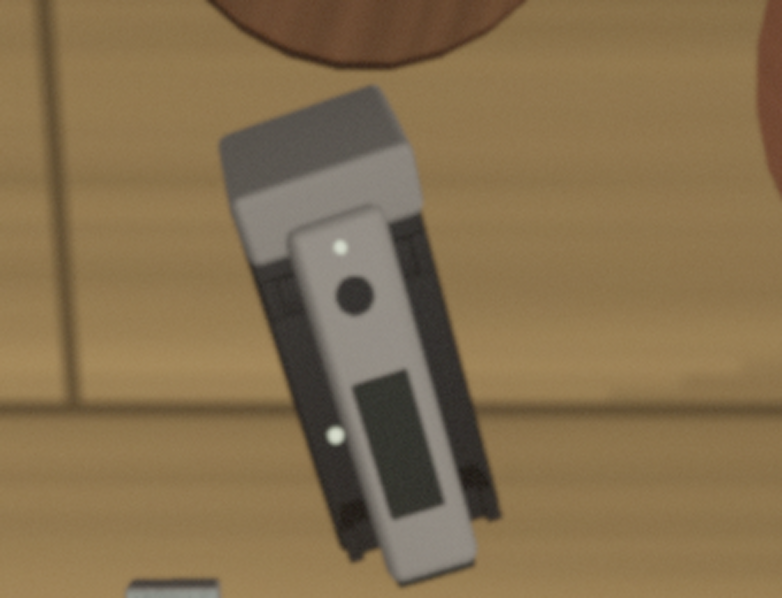

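```bash
python3 - <<'E'
from h import *
import pickle
c=pickle.load(open("pics/g1.pkl","rb"))
q=[(397,579),(474,557),(386,209),(292,236)]
P=np.array([onplane(c,(180+x/2.3,y/2.3),.066) for x,y in q]);print(P,[np.linalg.norm(P[i]-P[i-1]) for i in range(4)])
t=(P[0]+P[1])/2;h=(P[2]+P[3])/2;d=(h-t);L=np.linalg.norm(d);print("mid",(t+h)/2,L,"yaw",np.degrees(np.arctan2(d[1],d[0])))
print("from tail",t+d/L*.065,"from head",h-d/L*.065)
# black supports edges at near: cradle base left (350,560) right (498,518)
for e in [((397,579),(292,236)),((474,557),(386,209))]:
    A=[onplane(c,(180+x/2.3,y/2.3),.066) for x,y in e];v=A[1]-A[0];print(np.degrees(np.arctan2(v[1],v[0])))
# LCD rect & knob
for u in [(353,386),(408,370),(443,503),(393,520),(355,295),(340,247)]: print(onplane(c,(180+u[0]/2.3,u[1]/2.3),.066))
# cradle base corners, assume z~.0
for u in [(258,265),(348,556),(497,517),(420,215)]: print("b",onplane(c,(180+u[0]/2.3,u[1]/2.3),.05))
E
```

```text
[[ 0.4331 -0.3863  0.066 ]
 [ 0.4416 -0.4138  0.066 ]
 [ 0.5596 -0.3794  0.066 ]
 [ 0.5512 -0.349   0.066 ]] [np.float64(0.12387866581633919), np.float64(0.028759759348718595), np.float64(0.12295257579227777), np.float64(0.031601049094931936)]
mid [ 0.4964 -0.3821  0.066 ] 0.12340750568279175 yaw 16.88315643167203
from tail [ 0.4995 -0.3812  0.066 ] from head [ 0.4932 -0.3831  0.066 ]
17.53775182113362
16.223630353023736
[ 0.5027 -0.3695  0.066 ]
[ 0.5081 -0.3881  0.066 ]
[ 0.4616 -0.4018  0.066 ]
[ 0.4553 -0.3843  0.066 ]
[ 0.5327 -0.3698  0.066 ]
[ 0.5479 -0.3646  0.066 ]
b [ 0.542  -0.3367  0.05  ]
b [ 0.4368 -0.3689  0.05  ]
b [ 0.4522 -0.4243  0.05  ]
b [ 0.5585 -0.3921  0.05  ]
```

```bash
python3 - <<'E'
from h import *
import pickle
c=pickle.load(open("pics/g1.pkl","rb"));t=arm.get_calibration("top");s=arm.get_calibration("scene")
for z in (0,.06,.11,.15): print(z,"g1",onplane(c,(509,43),z),onplane(c,(517,75),z),"top",onplane(t,(541,205),z),onplane(t,(572,240),z),"scene",onplane(s,(206,128),z))
im=cv2.imread("pics/g1.png");print()
E
```

```text
0 g1 [ 0.6021 -0.5226  0.    ] [ 0.5763 -0.5332  0.    ] top [ 0.6199 -0.5339  0.    ] [ 0.5355 -0.6009  0.    ] scene [ 0.5264 -0.6064  0.    ]
0.06 g1 [ 0.5933 -0.4974  0.06  ] [ 0.5714 -0.5064  0.06  ] top [ 0.6066 -0.5046  0.06  ] [ 0.5267 -0.5679  0.06  ] scene [ 0.5462 -0.5463  0.06  ]
0.11 g1 [ 0.586  -0.4764  0.11  ] [ 0.5674 -0.4841  0.11  ] top [ 0.5954 -0.4801  0.11  ] [ 0.5193 -0.5405  0.11  ] scene [ 0.5628 -0.4962  0.11  ]
0.15 g1 [ 0.5801 -0.4596  0.15  ] [ 0.5642 -0.4662  0.15  ] top [ 0.5865 -0.4605  0.15  ] [ 0.5134 -0.5185  0.15  ] scene [ 0.576  -0.4561  0.15  ]
```

View pics/g1.png

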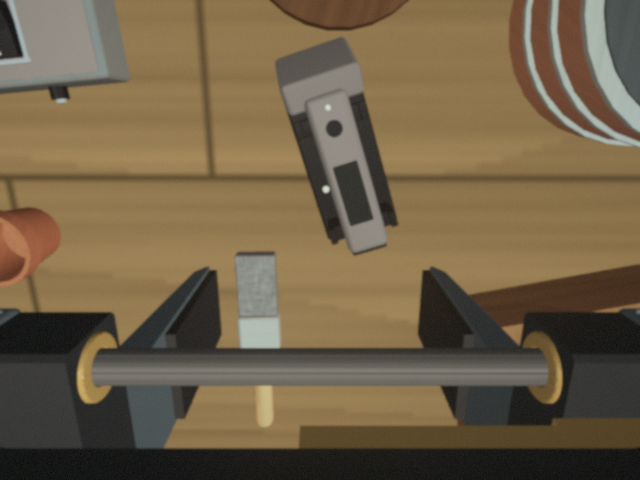

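The lacquer box foot edge is near y=-0.52, so it is clear of the gripper. Now I'll grasp the scanner, lift it, and check it in the scene view.

```bash
cat >> h.py <<'E'
SG=np.array([.4964,-.3821,.054]);SY=16.9
E
python3 - <<'E'
from h import *
R=down(SY-90); p=SG-[0,0,.0188]
arm.move_to(p+[0,0,.12],R); arm.move_l(p+[0,0,.02],feed=.1);f0=arm.current_force(); arm.move_l(p,feed=.03); print("df",arm.current_force()-f0)
arm.grip(0); print(arm.current_width(),arm.current_force()-f0)
arm.move_l(p+[0,0,.03],feed=.05); arm.move_l(p+[0,0,.185],feed=.12)
print(arm.current_width(),arm.current_force()-f0,arm.current_torque(),arm.current_t())
save("h_sc",arm.snapshot("scene"))
im=cv2.imread("pics/h_sc.png");cv2.imwrite("pics/h_scz.png",cv2.resize(im[40:260,130:430],None,fx=2.6,fy=2.6,interpolation=cv2.INTER_CUBIC))
save("h_w",arm.snapshot("wrist"))
E
```

```text
df [-0.9971 -0.0593  0.7839]
0.034027944341938655 [-0.4504  0.4847  0.924 ]
0.033886232607656344 [-0.6276 -0.1991 -1.8247] [-0.0384  0.1639  0.0188] 104.0083
```

View pics/h_scz.png

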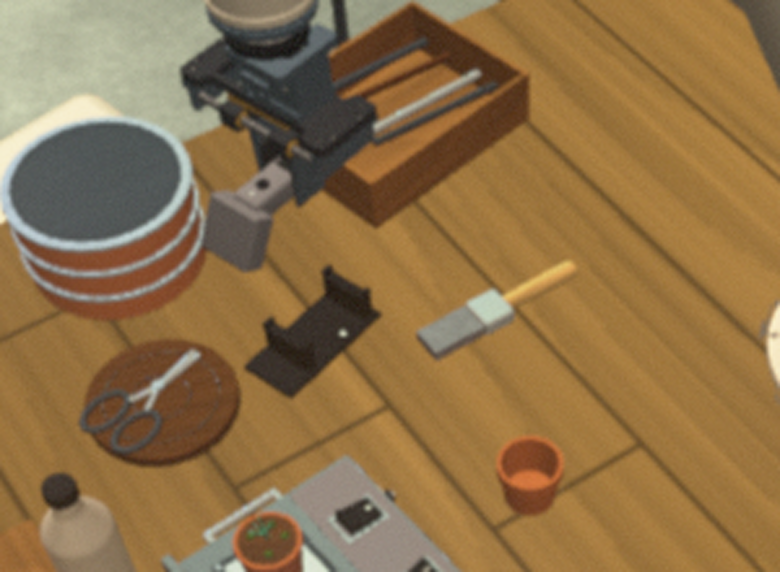

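View pics/h_w.png

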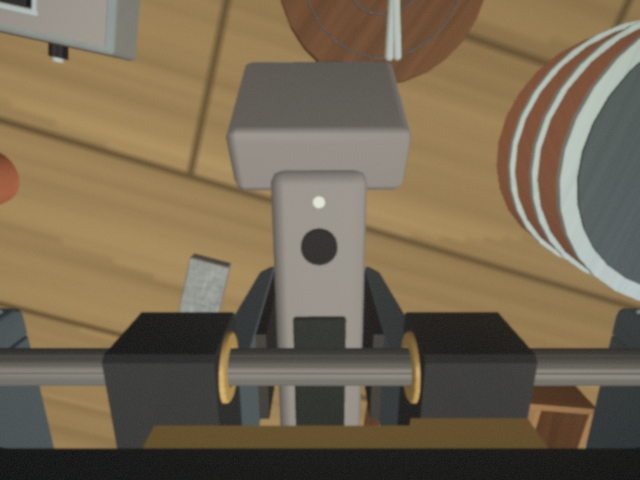

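The scanner hangs straight and centred in the jaws, on column 319. I'll check its fore-aft offset in the grip and then scan.

```bash
python3 - <<'E'
from h import *
c=arm.get_calibration("wrist");T=arm.current_ee_pos();Rt=arm.current_tool_rot()
P=onplane(c,(319,172),T[2]+.0308);print("front edge in tool",Rt.T@(P-T))
Wp=onplane(c,(319,202),T[2]+.0308);print("dot",Rt.T@(Wp-T))
R=down(YAW-90);d=.5*ex-[0,0,np.sin(np.radians(60))]
win=LABEL-.08*d;g=win-.084*ex+[0,0,.039];p=g-[0,0,.0188]
print("scan tcp",p)
arm.move_to(p+[0,0,.07],R); arm.move_l(p,feed=.08);arm.sleep(.4)
print(arm.current_ee_pos(),arm.current_t())
t=arm.current_t(); save("i_sc",arm.snapshot("scene"));save("i_top",arm.snapshot("top"));save("i_w",arm.snapshot("wrist"))
arm.sleep(2.5)
im=cv2.imread("pics/i_sc.png");cv2.imwrite("pics/i_scz.png",cv2.resize(im[140:360,180:480],None,fx=2.6,fy=2.6,interpolation=cv2.INTER_CUBIC))
E
```

```text
front edge in tool [ 0.0646 -0.0002 -0.0308]
dot [ 0.0543 -0.0002 -0.0308]
scan tcp [0.4668 0.0114 0.1395]
[0.4669 0.0114 0.1396] 107.0
```

View pics/i_scz.png

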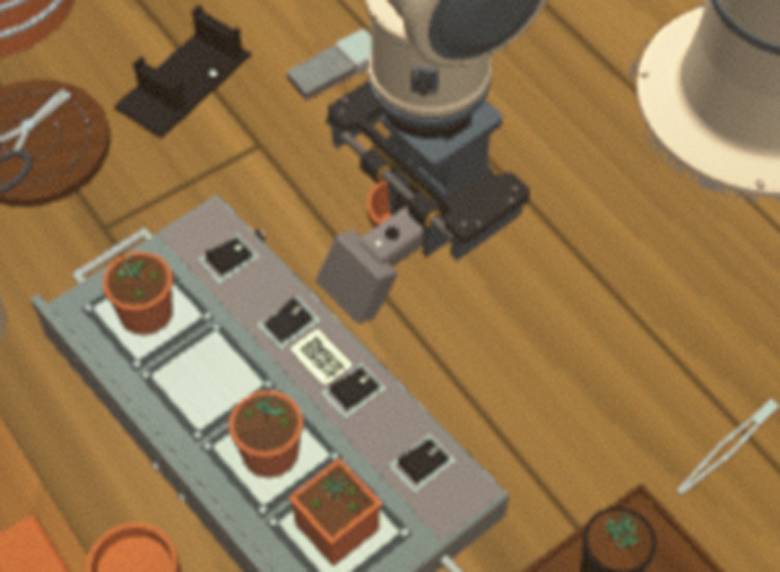

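View pics/i_w.png

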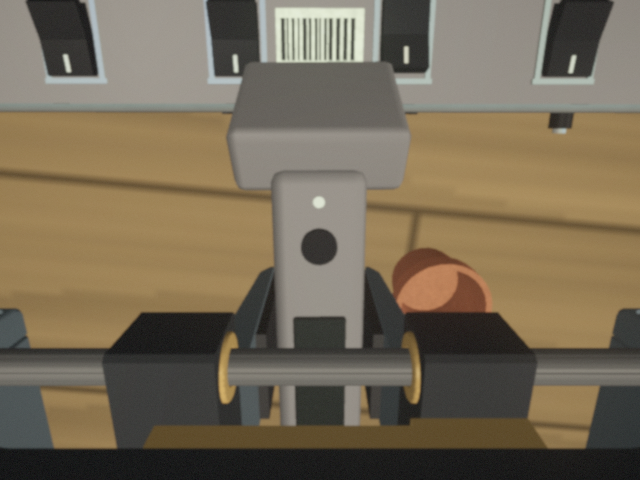

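The head points squarely at the label (centred near column 320), and the pose was held for about 2.6 s. Now returning the scanner to its cradle along the same path.

```bash
python3 - <<'E'
from h import *
print(arm.current_t()); arm.sleep(.5)
T=arm.current_ee_pos(); arm.move_l(np.array(T)+[0,0,.07],feed=.1)
R=down(SY-90); p=SG-[0,0,.0188]
arm.move_to(p+[0,0,.185],R); arm.move_l(p+[0,0,.03],feed=.12);arm.sleep(.2);f0=arm.current_force()
arm.move_l(p+[0,0,.002],feed=.03); print(arm.current_force()-f0); arm.move_l(p+[0,0,.0003],feed=.01); print(arm.current_force()-f0)
arm.grip(.091); arm.move_l(p+[0,0,.12],feed=.12)
arm.move_to([.46,-.36,.22],down(-90)); arm.sleep(.3);save("j1",arm.snapshot("wrist"));
arm.move_to([.345,.0,.35],down(-90));arm.sleep(.3);save("j_top",arm.snapshot("top"));save("j_sc",arm.snapshot("scene"));print(arm.current_t())
a=cv2.imread("pics/g1.png");b=cv2.imread("pics/j1.png");cv2.imwrite("pics/j1z.png",np.hstack([cv2.resize(x[0:260,200:460],(400,400)) for x in (a,b)]))
E
```

```text
109.65
[-0.0642 -0.1679 -0.3542]
[-0.1265  0.287  -0.465 ]
120.275
```

View pics/j1z.png

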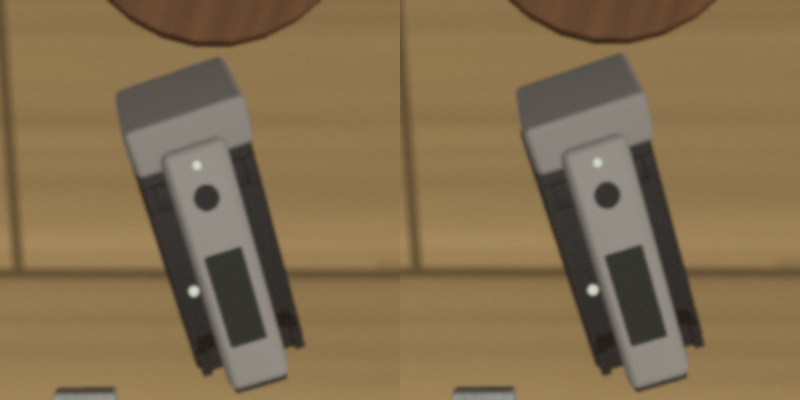

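View pics/j_sc.png

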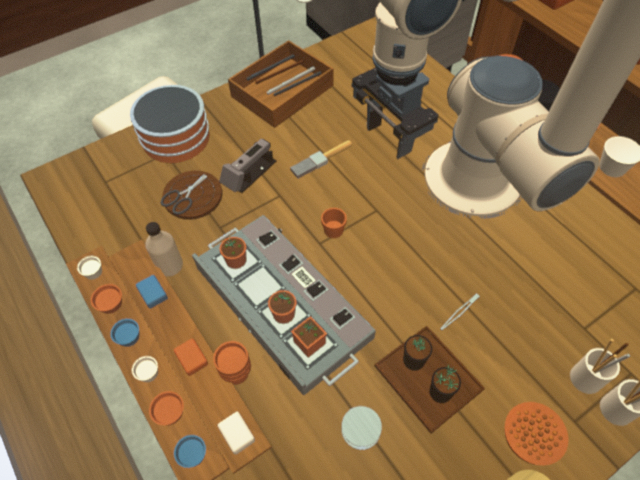

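View pics/j_top.png

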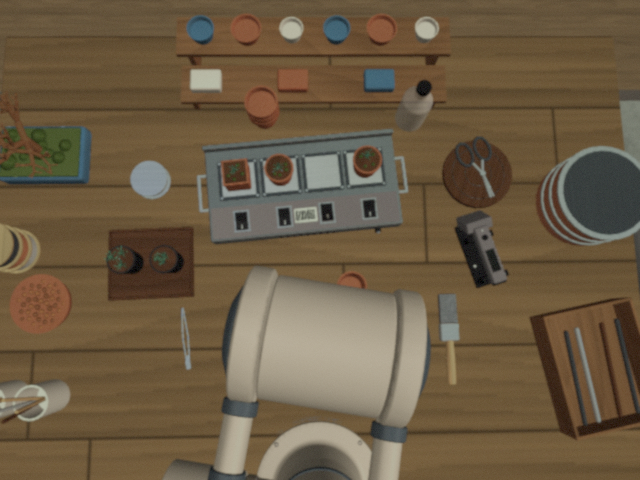

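The scanner lies in the cradle as before, within about 1–2 mm. Pots are on plates 0, 1 and 3, and both black pots stand in the tray. I'm handing in.

```bash
python3 - <<'E'
from h import *
arm.sign_off(); print(arm.current_t())
E
```

```text
the job is handed in; nothing more can be done
the job is handed in; nothing more can be done
```

The changeover is finished and handed in at about 120 s of the 210 s allowed; no verdict was reported.

- **Old batch:** I switched off rockers 0 and 2, which were the only ones on. Both black pots then went into the tray, and the scene and top views show them upright.
- **New batch:** The square pot is on plate 0, and the round pots are on plates 1 and 3. The middle round pot was knocked about 5 cm aside during the run, so I measured it again before picking it. All three measured within about 2 mm of their plate centres.
- **Rockers:** I switched on 0, 1 and 3, and wrist views confirm these are on and 2 is off. Each press ended at 16–24 N against a stop after the rocker had already snapped, more than the 3–8 N it needed.
- **Scan:** I held the scanner still for about 2.6 s, set up for 80 mm from the label's middle. The head was squarely lined up, but it may have sat 1–3 mm forward in the grip, so the aim could be off by that much.
- **Return:** The scanner is back in its cradle, within about 1–2 mm of how it lay before.

No check failed, and nothing else on the bench appears to have moved in the last pictures. The top view partly hid the empty pot, but the scene view shows it standing in place.

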